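# Set and lock the length stop of a flute maker's jig

## Robot

A 7-joint arm with a two-finger parallel gripper is mounted at the origin on the work surface. World frame = base frame: x ahead of the robot, y to its left, z up, the work surface at z = 0. Lengths are in m, angles in rad, forces in N, time in s.
With the tool pointing down it reaches from about 0.425 to 0.95 m from the base axis. Payload 4.7 kg.
Tool frame: the origin (TCP) lies on the centre line of the jaws, within the pads' length; the fingertips stand 8 mm ahead of it and the grasp point (between the pads) lies 11 mm behind it; z points along the fingers, y is the direction in which the jaws open and shut (so a half turn about z gives the same grasp; the last joint's range is limited). The gripper opens to 85 mm and grips with 20 to 120 N. Pads are 22 mm wide; open, the fingers measure 114 mm over their backs; the gripper's body (76 mm by 85 mm) begins 54 mm behind the grasp point. The pads swing forward as they close: fully open they stand 13 mm farther back than shut.
Start: joints at [-1.371, 0.469, -0.049, 1.532, 0.024, 1.141, -0.082], TCP at [0.153, 0.657, 0.239] pointing down, gripper open.
Joint ranges: [-2.59, 2.59], [-0.33, 1.99], [-1.39, 1.29], [0.1, 2.45], [-1.04, 4.18], [0.21, 1.99], [-2.66, 2.66]. Speed limits (rad/s): [2.57, 2.57, 3.14, 3.14, 3.14, 3.14, 3.14].

## Interface

Orientations are given as [roll, pitch, yaw] about the fixed x, y, z axes, in that order (R = Rz(yaw) Ry(pitch) Rx(roll)).
In Python, from bench import read_state, read_camera, finish_job gives the robot as it stands.
- The arm moves only by the tool move_arm, never from a script. Its argument "increments" is a list that holds one entry, the list of rows, each a list of 7 numbers: the finger opening in m, from 0 to 0.0854, then the shift along the tool's x, y, z in m, then the turn, a rotation vector about the tool's x, y, z in rad. In form: [[[grip, x, y, z, wx, wy, wz], ...]]. A call has 1 to 12 rows; each row is the pose to reach, as a shift and turn from the pose commanded when the call began, along the tool's axes at that moment; what a row does not reach only later rows make up. A row lasts 1/10 s, in which the tool goes at most 50 mm and 8.59 degrees, less where a joint would pass 70% of its speed; a pose out of reach is approached as far as the arm can. A call with a gripper value outside its range is refused whole. The fingers move at their own pace and stop on an object; "squeeze" is the grip in N (left out, the last holds). Time passes only in rows, so rows that repeat a pose let the fingers close. It gives the time, the measured TCP pose, the force and the opening at its end, in the units of the state.
- read_state(): the state, without advancing time (a new reading comes with each control period).
- read_camera(name): name is "scene" or "top"; returns a dict with "image" (384x512x3 uint8, blue, green, red), "camera_matrix" (3x3 intrinsics, pixels), "world_to_cam" (4x4, takes a point from world to camera coordinates). Camera axes: x right, y down, z forward; pixel columns grow to the right and rows downward; lengths in m; the calibration is good to about 2 mm. A picture is of the moment at which its call begins. There is no depth.
- finish_job(): hands the job in, once; it reports no verdict.
The state is a dict: "t": time; "joint_positions": joint angles; "qvel": joint speeds; "effort": joint torques, N m; "tool_pos": TCP position; "orientation": TCP orientation; "ft_force": force on the tool from outside, world axes, zero at the start; "ft_torque": the same for the moment, N m; "width": finger opening in m.
Only numpy, scipy, OpenCV 4.12 (cv2) and the standard library are available. Lean on these libraries where they do the work, as an engineer would, in place of code of your own. Each camera call takes 0.05 s, during which the arm holds its last target. There are 200 camera calls.

## Task

Set the length stop of the flute jig to the grey tube lying in its cradle: turn the clamp knob on the carriage anticlockwise (seen from above) to its free stop, slide the carriage along until its stop rod has pushed the tube fully home against the head block and touches it with no gap, then turn the knob clockwise as far as it goes so that the carriage is clamped tight again. Leave the tube lying in the cradle, and leave the hammer, bottle and screwdriver where they are.

Things in the scene. Friction and masses are not known exactly. Their poses are not given: they have to be found in the camera images.
- jig: The fixed jig: dark steel base plate 130 (x) x 460 (y) x 16 mm high. Origin at the centre of its underside; y is its long axis and points from the carriage end to the green head block; z up. At the +y end stands the head block (76 wide, 80 mm high), in front of it a wooden V cradle (y -2 to 188 mm, tops about 45 mm high), at the -y end a steel rail with the carriage.
- head_face (a point): Centre of the head block's flat face, against which the tube must butt: 190 mm along +y from the jig's origin, 45 mm above the bench. Its axes are the jig's.
- blank: Loose grey flute tube, 160 mm long, 26 mm diameter, 0.16 kg or so, lying in the cradle along the jig's y axis, its axis 45 mm above the bench. Origin at the middle of its axis; its own y is the axis (it may roll). At the start it is 8 to 30 mm short of the head block. Fully home its origin is 80 mm from head_face.
- carriage (a joint): Slide of the grey carriage along the jig's +y (m), 0 to 0.13, larger is nearer the head block. The stop rod's end lies at jig y = -0.065 + this value, so with the tube home the rod touches it at about 0.095. The carriage is a block 70 (x) x 80 (y) mm, its top 62 mm and its underside 19 mm above the bench; it moves with about 2 N once the clamp is free and stays where left.
- stop_tip (a point): Centre of the end face (24 mm disc) of the stop rod that sticks out of the carriage towards the tube, 90 mm ahead of the carriage's centre, 45 mm above the bench.
- carriage_back (a point): Centre of the carriage's flat back face (70 mm wide, 19 to 62 mm above the bench), facing the jig's -y: the place to push. Axes are the jig's.
- clamp_axis (a point): Top of the clamp knob's hub (34 mm diameter), on its upright turning axis, above the carriage's centre, 86 mm above the bench.
- clamp (a joint): Angle of the clamp knob (rad), growing clockwise seen from above. 0 = free, against its stop; it bites from 0.7; 1.4 = tight, against its stop; there the carriage resists 25 N and more. At 0.7 the arm points along the jig's -x; at 0 it is 0.7 rad from there towards the jig's -y, at 1.4 it is 0.7 rad towards +y. It turns with about 0.15 N m and stays where left.
- clamp_ball (a point): Centre of the black ball (25 mm diameter) on the end of the knob's arm, 72 mm from the turning axis, 87 mm above the bench, beyond the carriage's side. The arm is a 12 mm bar. The ball can be pushed round or pinched from above.
- mallet: Bystander: hammer about 190 mm long lying on the bench. Leave it.
- oil: Bystander: amber bottle 52 mm diameter, 100 mm high, standing on the bench. Leave it.
- driver: Bystander: screwdriver about 170 mm long lying on the bench. Leave it.
Things that resemble listed ones, but are neither listed nor needed, are in the scene too. There is more than one size of the blank; the one meant has the size given above.

How it is judged:
By the outcome, as a careful person would: the job done as asked, in the order asked, and still so for the second after the job is handed in, with the robot touching nothing.
It also fails if it takes over 58 s, if anything falls off the work surface, if the arm or the gripper's body presses on something with over 40 N, if the wrist force passes 120 N, or if a joint passes its speed limit or range.

## Working session

There is one attempt and no reset: what is moved stays moved. The work goes in short steps, Python scripts to look and compute and a tool call to move; the robot and the scene stay as the last step left them, time stands still between calls to the robot, and variables do not carry over. Pictures are saved under pics/ and viewed, on a budget of 10 in all, crops included, one or two more only if the job needs it, and the job is handed in when it is done.

Besides the shell and the picture viewer there is one more tool, called after "Emit:" by a JSON object that holds its "op" and its "data". move_arm: Moves the arm, as the interface text tells. Its arguments: {"type":"object","properties":{"increments":{"type":"array"},"squeeze":{"type":"number"}},"required":["increments"]}

```bash
mkdir -p pics; ls; python3 - <<'E'
from bench import *
import cv2,numpy as np
for n in("scene","top"):
    c=read_camera(n); cv2.imwrite(f"pics/{n}0.png",c["image"]); print(n,c["camera_matrix"].round(1).tolist(),c["world_to_cam"].round(4).tolist())
s=read_state(); print(s)
E
```

```text
pics
scene [[364.7, 0.0, 249.7], [0.0, 364.7, 190.5], [0.0, 0.0, 1.0]] [[-0.2619, 0.9651, 0.0003, 0.1273], [0.6995, 0.19, -0.689, -0.3548], [-0.665, -0.1802, -0.7248, 1.4683], [0.0, 0.0, 0.0, 1.0]]
top [[421.6, 0.0, 255.7], [0.0, 421.6, 189.7], [0.0, 0.0, 1.0]] [[0.0839, -0.9965, -0.0018, 0.0102], [-0.9727, -0.0815, -0.2172, 0.5677], [0.2163, 0.02, -0.9761, 1.2267], [0.0, 0.0, 0.0, 1.0]]
{'t': 0.1, 'joint_positions': array([-1.37089946,  0.46935129, -0.04861244,  1.53356287,  0.02405688,
        1.14100286, -0.08229939]), 'qvel': array([-0.00071174, -0.00345743,  0.0017207 , -0.00226597, -0.00047483,
        0.00016977, -0.00126674]), 'effort': array([ 1.48250274e-03, -5.11514962e+01, -4.65495593e-02, -2.38390821e+01,
        1.08549732e-02,  4.36471106e-03,  9.73710542e-06]), 'tool_pos': array([0.15294313, 0.65692336, 0.2383777 ]), 'orientation': array([-3.13985142e+00,  1.34244466e-05,  2.91282277e+00]), 'ft_force': array([0.68004284, 0.07083346, 0.74628045]), 'ft_torque': array([-0.00912371, -0.02001706, -0.02060109]), 'width': 0.0850800779776502}
```

View pics/scene0.png

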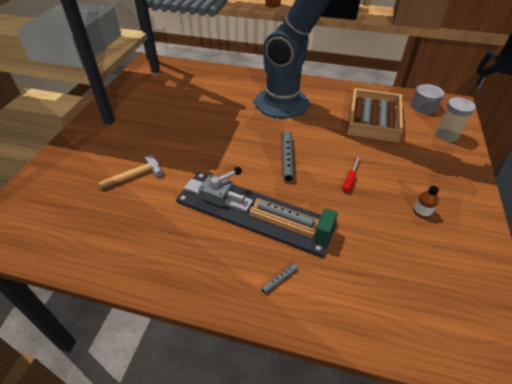

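View pics/top0.png

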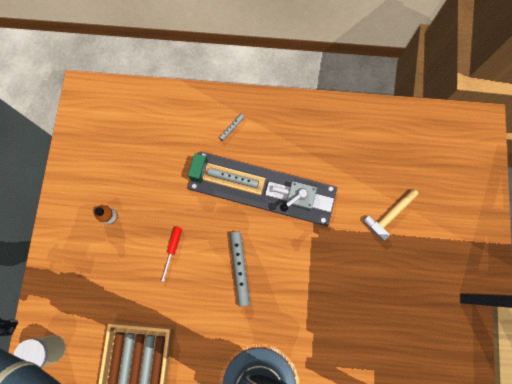

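The jig runs from the green head (top 197,167; scene 326,227) to the carriage (top 297,195; scene 215,185). 

Lookalikes for the blank:
- The tube in the cradle, top (233,177). This is the one meant.
- A small loose tube, top (232,127).
- A bigger loose tube, top (239,268).
- Tubes in the box, top (135,360).

I'll take a close crop to check this choice and get the jig's pose.

```bash
cat > h.py <<'E'
import cv2,numpy as np
from bench import *
def px(c,p):
    q=c["world_to_cam"]@np.append(p,1); u=c["camera_matrix"]@q[:3]; return u[:2]/u[2]
def ray(c,uv):
    R=c["world_to_cam"][:3,:3]; t=c["world_to_cam"][:3,3]
    return -R.T@t, R.T@np.linalg.inv(c["camera_matrix"])@np.array([*uv,1.])
def onz(c,uv,z):
    o,d=ray(c,uv); return o+d*(z-o[2])/d[2]
def tri(c1,u1,c2,u2):
    o1,d1=ray(c1,u1);o2,d2=ray(c2,u2)
    s=np.linalg.lstsq(np.c_[d1,-d2],o2-o1,rcond=None)[0]
    a,b=o1+d1*s[0],o2+d2*s[1]; return (a+b)/2,np.linalg.norm(a-b)
E
python3 - <<'E'
from h import *
T=read_camera("top");S=read_camera("scene")
for n,c,(x0,y0,x1,y1) in(("t",T,(180,140,345,235)),("s",S,(170,160,345,260))):
    im=c["image"]; hsv=cv2.cvtColor(im,cv2.COLOR_BGR2HSV)
    g=cv2.inRange(hsv,(60,80,20),(90,255,255)); g[:y0]=0;g[y1:]=0;g[:,:x0]=0;g[:,x1:]=0
    m=cv2.moments(g,True); print(n,"green",m["m00"],m["m10"]/m["m00"],m["m01"]/m["m00"])
    # jig: not wood (wood saturated orange)
    k=255-cv2.inRange(hsv,(3,90,50),(25,255,255)); k[:y0]=0;k[y1:]=0;k[:,:x0]=0;k[:,x1:]=0
    cs,_=cv2.findContours(k,cv2.RETR_EXTERNAL,cv2.CHAIN_APPROX_NONE); q=max(cs,key=cv2.contourArea)
    print(cv2.contourArea(q),cv2.boxPoints(cv2.minAreaRect(q)).round(1).tolist())
    print("approx",cv2.approxPolyDP(q,4,True)[:,0].tolist())
    cv2.imwrite(f"pics/{n}crop.png",cv2.resize(im[y0:y1,x0:x1],None,fx=4,fy=4,interpolation=cv2.INTER_CUBIC))
a=cv2.imread("pics/tcrop.png");b=cv2.imread("pics/scrop.png")
a=cv2.resize(a,(500,288));b=cv2.resize(b,(525,300))
o=np.zeros((588,525,3),np.uint8);o[:288,:500]=a;o[288:]=b
cv2.imwrite("pics/both.png",cv2.resize(o,None,fx=1.02,fy=1.02))
E
```

```text
t green 325.0 196.76 167.68
5613.0 [[183.8000030517578, 188.1999969482422], [193.89999389648438, 149.5], [337.3999938964844, 187.0], [327.29998779296875, 225.6999969482422]]
approx [[194, 155], [188, 188], [327, 225], [336, 187], [203, 152]]
s green 499.0 324.9719438877755 227.02204408817636
5763.5 [[175.6999969482422, 201.5], [194.6999969482422, 151.1999969482422], [342.20001220703125, 207.10000610351562], [323.1000061035156, 257.3999938964844]]
approx [[177, 198], [322, 257], [336, 221], [332, 210], [319, 215], [225, 179], [239, 168], [219, 177], [197, 173]]
```

View pics/tcrop.png

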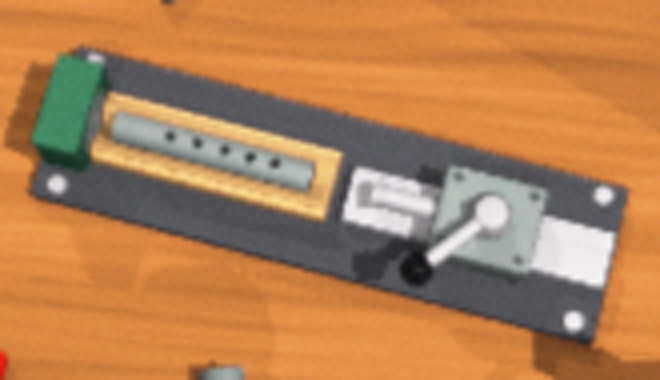

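View pics/scrop.png

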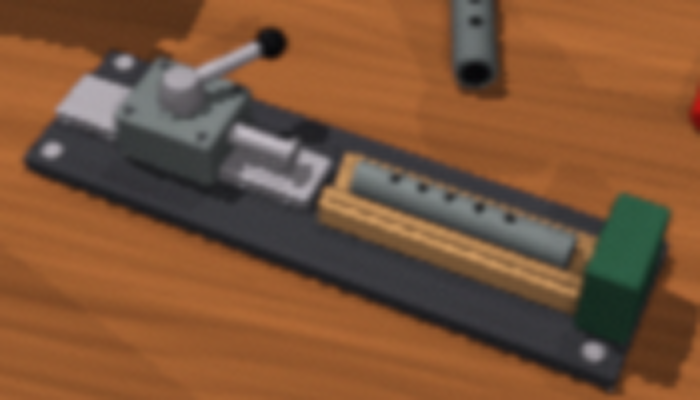

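```bash
cat > jig.py <<'E'
from h import *
def ft(p): return [(p[0]+.5)/4-.5+180,(p[1]+.5)/4-.5+140]
def fs(p): return [(p[0]+.5)/4-.5+170,(p[1]+.5)/4-.5+160]
E
python3 - <<'E'
from jig import *
T=read_camera("top");S=read_camera("scene")
for n,a,b in(("scrA",(604,195),(51,150)),("scrB",(573,321),(123,62)),("scrC",(95,60),(593,350)),("hub",(492,211),(184,78)),("ball",(416,268),(270,43)),("tube near end top",(312,172),(358,170))):
    p,e=tri(T,ft(a),S,fs(b)); print(n,p.round(4),round(e,4))
# plate corners
cT=[(628,188),(592,342),(32,195)];cS=[(27,160),(110,52),(612,387)]
P=[onz(T,ft(c),.016) for c in cT];Q=[onz(S,fs(c),.016) for c in cS]
print(np.array(P).round(4),np.array(Q).round(4))
print(onz(T,ft((592,342)),.016),onz(S,fs((110,52)),.016))
g=tri(T,[196.76,167.68],S,[325,227]);print(g)
E
```

```text
scrA [ 0.5994 -0.1779  0.0156] 0.0001
scrB [ 0.4967 -0.1587  0.016 ] 0.0008
scrC [0.6757 0.237  0.0195] 0.0014
hub [ 0.5636 -0.0824  0.0822] 0.0033
ball [ 0.5154 -0.0302  0.0854] 0.0005
tube near end top [0.59   0.0547 0.0515] 0.0018
[[ 0.6066 -0.1966  0.016 ]
 [ 0.4813 -0.1739  0.016 ]
 [ 0.5614  0.2743  0.016 ]] [[ 0.6138 -0.1911  0.016 ]
 [ 0.4886 -0.1732  0.016 ]
 [ 0.6986  0.2537  0.016 ]]
[ 0.48132342 -0.17386471  0.016     ] [ 0.48864442 -0.17318968  0.016     ]
(array([0.62398265, 0.24727312, 0.04473192]), np.float64(0.002035398206474495))
```

```bash
cat >> h.py <<'E'
from scipy.spatial.transform import Rotation as Ro
def go(x,y,z,yaw=None):
    s=read_state(); R=Ro.from_euler('xyz',s["orientation"])
    d=R.inv().apply(np.array([x,y,z])-s["tool_pos"])
    w=np.zeros(3)
    if yaw is not None: w=(R.inv()*Ro.from_euler('xyz',[np.pi,0,yaw])).as_rotvec()
    print("shift",d.round(4),"rot",w.round(3))
E
python3 -c "
from h import *
go(.42,.33,.239,1.2)"
```

```text
shift [-3.342e-01 -2.582e-01  1.000e-04] rot [-0.     0.     1.713]
```

Emit:
{"op": "move_arm", "data": {"increments": [[[0.04,-0.334,-0.258,0,0,0,0.3],[0.04,-0.334,-0.258,0,0,0,0.6],[0.04,-0.334,-0.258,0,0,0,0.9],[0.04,-0.334,-0.258,0,0,0,1.2],[0.04,-0.334,-0.258,0,0,0,1.5],[0.04,-0.334,-0.258,0,0,0,1.713],[0.04,-0.334,-0.258,0,0,0,1.713],[0.04,-0.334,-0.258,0,0,0,1.713],[0.04,-0.334,-0.258,0,0,0,1.713],[0.04,-0.334,-0.258,0,0,0,1.713],[0.04,-0.334,-0.258,0,0,0,1.713],[0.04,-0.334,-0.258,0,0,0,1.713]]]}}

```text
t: 1.5
tool_pos: [0.42, 0.3302, 0.2394]
orientation: [-3.142, -0.0, 1.195]
ft_force: [-0.1, -1.1, 0.1]
width: 0.0405
```

```bash
python3 -c "
from h import *
print(read_state()['joint_positions'].round(2))
go(.515,-.03,.18,-.52)"
```

```text
[-1.08  0.24  0.4   1.89 -0.11  1.03 -1.01]
shift [-0.3002  0.2205  0.0593] rot [-0.    -0.     1.715]
```

Emit:
{"op": "move_arm", "data": {"increments": [[[0.04,-0.3,0.2205,0.059,0,0,0.5],[0.04,-0.3,0.2205,0.059,0,0,1.0],[0.04,-0.3,0.2205,0.059,0,0,1.5],[0.04,-0.3,0.2205,0.059,0,0,1.715],[0.04,-0.3,0.2205,0.059,0,0,1.715],[0.04,-0.3,0.2205,0.059,0,0,1.715],[0.04,-0.3,0.2205,0.059,0,0,1.715],[0.04,-0.3,0.2205,0.059,0,0,1.715],[0.04,-0.3,0.2205,0.059,0,0,1.715],[0.04,-0.3,0.2205,0.059,0,0,1.715],[0.04,-0.3,0.2205,0.059,0,0,1.715],[0.04,-0.3,0.2205,0.059,0,0,1.715]]]}}

```text
t: 2.7
tool_pos: [0.5166, -0.0291, 0.1802]
orientation: [3.142, 0.0, -0.519]
ft_force: [-0.5, 0.7, 0.6]
width: 0.0399
```

```bash
python3 - <<'E'
from h import *
s=read_state();print(s['joint_positions'].round(2),s['tool_pos'].round(4),s['orientation'].round(3))
S=read_camera("scene");T=read_camera("top")
im=[]
for c,r in((T,(210,130,350,235)),(S,(165,130,305,235))):
    im.append(cv2.resize(c["image"][r[1]:r[3],r[0]:r[2]],None,fx=4,fy=4,interpolation=cv2.INTER_CUBIC))
cv2.imwrite("pics/above.png",cv2.resize(np.hstack(im),(800,300)))
print(px(T,s['tool_pos']),px(S,s['tool_pos']))
E
```

```text
[-0.74  0.38  0.9   2.01 -0.37  0.93 -1.73] [ 0.5166 -0.0291  0.1802] [ 3.142  0.    -0.519]
[285.50946786 200.00778607] [236.61274457 145.54642157]
```

View pics/above.png

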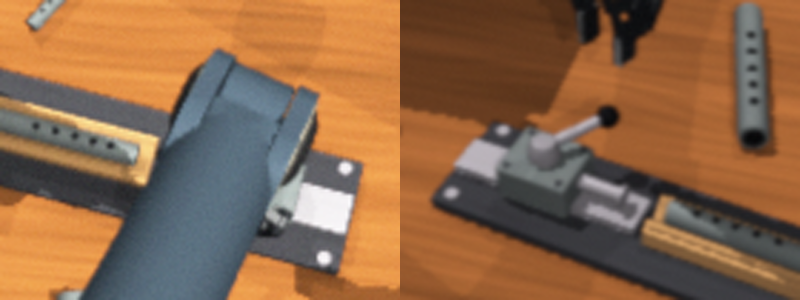

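The scene view shows the open jaws above and either side of the ball (view pixel 608,117). I'll descend and straddle it.

Emit:
{"op": "move_arm", "data": {"increments": [[[0.04,0.001,0,0.05,0,0,0],[0.04,0.001,0,0.08,0,0,0],[0.04,0.001,0,0.1,0,0,0],[0.04,0.001,0,0.102,0,0,0],[0.04,0.001,0,0.102,0,0,0],[0.034,0.001,0,0.102,0,0,0],[0.034,0.001,0,0.102,0,0,0]]]}}

```text
t: 3.5
tool_pos: [0.5184, -0.0296, 0.0795]
orientation: [-3.14, -0.002, -0.515]
ft_force: [0.2, 0.1, -0.1]
width: 0.0344
```

```bash
python3 - <<'E'
from h import *
s=read_state();p=s['tool_pos'];R=Ro.from_euler('xyz',s['orientation'])
hub=np.array([.5636,-.0824]); v=p[:2]-hub; print(p.round(4),s['width'],np.hypot(*v),np.arctan2(v[1],v[0]))
a0=np.pi-.7+.18
for k in range(1,14):
    a=a0+k*.12; t=hub+.072*np.array([np.cos(a),np.sin(a)])
    d=R.inv().apply(np.append(t-p[:2],0)); print(k,t.round(4),d.round(4),round(-(k*.12),2))
E
```

```text
[ 0.5184 -0.0296  0.0795] 0.03435649818903913 0.06949011554903432 2.2787425914465604
1 [ 0.4973 -0.0544] [-0.0062  0.0319 -0.0001] -0.12
2 [ 0.4944 -0.0625] [-0.0047  0.0405 -0.0001] -0.24
3 [ 0.4925 -0.0709] [-0.0022  0.0487 -0.0001] -0.36
4 [ 0.4917 -0.0795] [ 0.0013  0.0566 -0.0001] -0.48
5 [ 0.4918 -0.0882] [ 0.0057  0.064  -0.0001] -0.6
6 [ 0.493  -0.0967] [ 0.0109  0.0709 -0.0001] -0.72
7 [ 0.4953 -0.105 ] [ 0.017   0.0771 -0.0001] -0.84
8 [ 0.4985 -0.1131] [ 0.0237  0.0825 -0.0001] -0.96
9 [ 0.5026 -0.1206] [ 0.0311  0.087  -0.0001] -1.08
10 [ 0.5076 -0.1277] [ 0.0389  0.0907 -0.0001] -1.2
11 [ 0.5134 -0.134 ] [ 0.0471  0.0934 -0.0001] -1.32
12 [ 0.52   -0.1397] [ 0.0556  0.095  -0.0001] -1.44
13 [ 0.5272 -0.1445] [ 0.0642  0.0957 -0.    ] -1.56
```

```bash
python3 - <<'E'
from h import *
s=read_state();p=s['tool_pos'];R=Ro.from_euler('xyz',s['orientation'])
hub=np.array([.5636,-.0824])
for k in range(1,13):
    a=2.27+k*.115; t=hub+.071*np.array([np.cos(a),np.sin(a)])
    d=R.inv().apply(np.append(t-p[:2],0)); print(k,d.round(4),round(-k*.085,3))
E
```

```text
1 [-0.0036  0.0067 -0.    ] -0.085
2 [-0.0051  0.0147 -0.    ] -0.17
3 [-0.0057  0.0229 -0.    ] -0.255
4 [-0.0053  0.031  -0.0001] -0.34
5 [-0.004   0.0391 -0.0001] -0.425
6 [-0.0018  0.0469 -0.0001] -0.51
7 [ 0.0013  0.0545 -0.0001] -0.595
8 [ 0.0053  0.0616 -0.0001] -0.68
9 [ 0.01    0.0682 -0.0001] -0.765
10 [ 0.0155  0.0743 -0.0001] -0.85
11 [ 0.0216  0.0797 -0.0001] -0.935
12 [ 0.0284  0.0843 -0.0001] -1.02
```

Emit:
{"op": "move_arm", "data": {"increments": [[[0.034,-0.0036,0.0067,0,0,0,-0.085],[0.034,-0.005,0.0147,0,0,0,-0.17],[0.034,-0.0057,0.023,0,0,0,-0.255],[0.034,-0.0053,0.031,0,0,0,-0.34],[0.034,-0.004,0.039,0,0,0,-0.425],[0.034,-0.002,0.047,0,0,0,-0.51],[0.034,0.0013,0.0545,0,0,0,-0.595],[0.034,0.0053,0.0616,0,0,0,-0.68],[0.034,0.01,0.068,0,0,0,-0.765],[0.034,0.0155,0.0743,0,0,0,-0.85],[0.034,0.0216,0.0797,0,0,0,-0.935],[0.034,0.0284,0.0843,0,0,0,-1.02]]]}}

```text
t: 4.7
tool_pos: [0.4991, -0.1164, 0.0786]
orientation: [-3.139, 0.002, 0.509]
ft_force: [-3.6, 1.6, 0.9]
width: 0.0339
```

```bash
python3 - <<'E'
from h import *
s=read_state();p=s['tool_pos'];R=Ro.from_euler('xyz',s['orientation'])
hub=np.array([.5636,-.0824]);v=p[:2]-hub; print(p.round(4),s['ft_force'].round(1),s['width'],np.hypot(*v),np.arctan2(v[1],v[0])+2*np.pi,s['orientation'])
for k in range(1,5):
    a=3.65+k*.03; t=hub+.071*np.array([np.cos(a),np.sin(a)])
    d=R.inv().apply(np.append(t-p[:2],0)); print(k,d.round(4))
E
```

```text
[ 0.4991 -0.1164  0.0786] [-3.6  1.6  0.9] 0.033931463422702576 0.07295876449382034 3.626681283713731 [-3.13855807e+00  1.66847842e-03  5.09004843e-01]
1 [ 0.002   0.0038 -0.    ]
2 [ 0.0021  0.006  -0.    ]
3 [ 0.0022  0.0081 -0.    ]
4 [ 0.0024  0.0102 -0.    ]
```

Emit:
{"op": "move_arm", "data": {"increments": [[[0.034,0.001,0.003,0,0,0,0],[0.034,0.001,0.005,0,0,0,0],[0.034,0.001,0.007,0,0,0,0],[0.034,0.001,0.007,0,0,0,0]]]}}

```text
t: 5.1
tool_pos: [0.505, -0.1225, 0.0784]
orientation: [3.141, -0.0, 0.504]
ft_force: [-1.6, 1.2, 0.2]
width: 0.0342
```

Emit:
{"op": "move_arm", "data": {"increments": [[[0.034,0.0,0.002,0,0,0,0],[0.034,0.0,0.003,0,0,0,0],[0.034,0.0,0.003,0,0,0,0]]]}}

```text
t: 5.4
tool_pos: [0.5065, -0.1253, 0.0783]
orientation: [3.141, -0.0, 0.505]
ft_force: [-1.6, 1.2, 0.2]
width: 0.0337
```

```bash
python3 - <<'E'
from h import *
S=read_camera("scene")
r=(170,130,300,228)
cv2.imwrite("pics/free.png",cv2.resize(S["image"][r[1]:r[3],r[0]:r[2]],None,fx=6,fy=6,interpolation=cv2.INTER_CUBIC))
E
```

```text
(no output)
```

View pics/free.png

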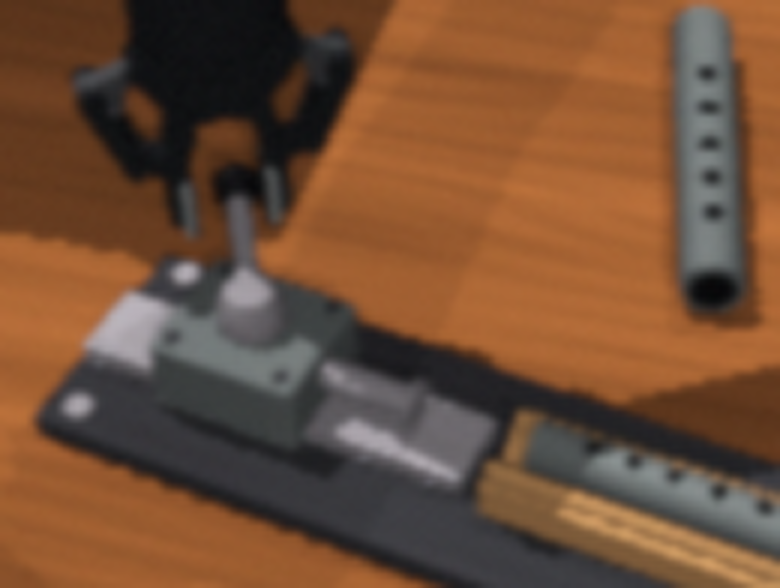

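```bash
python3 - <<'E'
from h import *
S=read_camera("scene");f=lambda x,y:[(x+.5)/6-.5+170,(y+.5)/6-.5+130]
h=onz(S,f(247,283),.082);b=onz(S,f(238,179),.0855);v=b-h
print(h,b,np.hypot(*v[:2]),np.arctan2(v[1],v[0])+2*np.pi)
j=lambda p:(p[:2]-[.5888,.0425])@np.array([[.984,.179],[-.179,.984]])
print(j(h),j(b))
E
```

```text
[ 0.55769516 -0.09754718  0.082     ] [ 0.49130239 -0.12543114  0.0855    ] 0.07201052917296567 3.5392077908823003
[-0.00553871 -0.14337419] [-0.06587798 -0.18269631]
```

Hub now looks at jig y ≈ -0.143, so the carriage slid back a bit. I can't yet say the knob is at its stop. A push in pure jig +x can't slide the carriage, so it will settle that: closed fingertips, from outside the ball.

Emit:
{"op": "move_arm", "data": {"increments": [[[0.034,0,-0.003,-0.02,0,0,0],[0.034,0,-0.003,-0.05,0,0,0],[0.0,-0.02,-0.003,-0.06,0,0,0.2],[0.0,-0.04,-0.003,-0.06,0,0,0.4],[0.0,-0.05,-0.003,-0.06,0,0,0.6],[0.0,-0.05,-0.003,-0.06,0,0,0.69],[0.0,-0.05,-0.003,-0.06,0,0,0.69],[0.0,-0.05,-0.003,-0.06,0,0,0.69]]]}}

```text
t: 6.3
tool_pos: [0.4622, -0.1473, 0.1387]
orientation: [3.141, -0.003, -0.185]
ft_force: [-0.5, 0.8, -0.4]
width: 0.0002
```

```bash
python3 - <<'E'
from h import *
s=read_state();print(s['tool_pos'],s['orientation'],s['width'],s['ft_force'])
S=read_camera("scene");T=read_camera("top")
im=[]
for c,r in((T,(230,150,345,236)),(S,(165,120,280,206))):
    im.append(cv2.resize(c["image"][r[1]:r[3],r[0]:r[2]],None,fx=3.478,fy=3.478,interpolation=cv2.INTER_CUBIC))
cv2.imwrite("pics/free2.png",np.hstack(im)); print(im[0].shape)
go(.457,-.121,.080,-.18)
E
```

```text
[ 0.46218154 -0.1472739   0.13873501] [ 3.14073817e+00 -2.64666361e-03 -1.85113837e-01] 0.0001919091847946475 [-0.45639821  0.76309505 -0.38866166]
(299, 400, 3)
shift [-0.0096 -0.0247  0.0585] rot [ 0.    -0.002 -0.003]
```

View pics/free2.png

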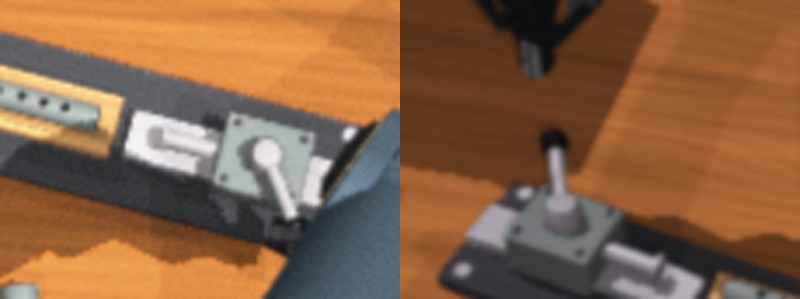

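```bash
python3 - <<'E'
from h import *
S=read_camera("scene");T=read_camera("top")
t=lambda x,y:[(x+.5)/3.478-.5+230,(y+.5)/3.478-.5+150]
s=lambda x,y:[(x-400+.5)/3.478-.5+165,(y+.5)/3.478-.5+120]
h,e=tri(T,t(267,151),S,s(567,200));b,f=tri(T,t(295,222),S,s(555,139))
print(h,e,b,f,np.arctan2(*(h-b)[1::-1])+np.pi,np.hypot(*(b-h)[:2]))
print(onz(T,t(295,222),.087),onz(S,s(555,139),.087))
go(.457,b[1],.080,-.18)
E
```

```text
[ 0.5614626  -0.09268355  0.08559114] 0.004864623329146763 [ 0.50091025 -0.12139492  0.09389384] 7.232457664006603e-05 3.5843537343381886 0.06701439443457995
[ 0.50210761 -0.12222114  0.087     ] [ 0.49372411 -0.12457237  0.087     ]
shift [-0.0092 -0.0242  0.0584] rot [ 0.    -0.001 -0.004]
```

Emit:
{"op": "move_arm", "data": {"increments": [[[0,-0.01,-0.022,0,0,0,0],[0,-0.01,-0.022,0.03,0,0,0],[0,-0.01,-0.022,0.056,0,0,0],[0,-0.01,-0.022,0.056,0,0,0],[0,0.0,-0.022,0.056,0,0,0],[0,0.005,-0.022,0.056,0,0,0],[0,0.01,-0.022,0.056,0,0,0],[0,0.01,-0.022,0.056,0,0,0]]]}}

```text
t: 7.3
tool_pos: [0.4754, -0.1275, 0.0829]
orientation: [-3.141, -0.0, -0.185]
ft_force: [-1.8, -0.3, 1.0]
width: 0.0002
```

Emit:
{"op": "move_arm", "data": {"increments": [[[0,0.003,0,0,0,0,0],[0,0.006,0,0,0,0,0],[0,0.006,0,0,0,0,0]]]}}

```text
t: 7.6
tool_pos: [0.4788, -0.1279, 0.0821]
orientation: [-3.141, 0.005, -0.185]
ft_force: [-6.5, -0.1, 3.5]
width: 0.0
```

Emit:
{"op": "move_arm", "data": {"increments": [[[0,0.003,0,0,0,0,0],[0,0.003,0,0,0,0,0]]]}}

```text
t: 7.8
tool_pos: [0.4791, -0.1278, 0.0816]
orientation: [-3.14, 0.01, -0.185]
ft_force: [-12.5, 1.8, 7.3]
width: -0.0005
```

Emit:
{"op": "move_arm", "data": {"increments": [[[0,0.003,0,0,0,0,0],[0,0.003,0,0,0,0,0]]]}}

```text
t: 8.0
tool_pos: [0.4792, -0.1278, 0.0809]
orientation: [-3.139, 0.016, -0.186]
ft_force: [-15.4, 1.7, 9.2]
width: 0.0001
```

The force climbed to 15 N with no movement, against about 3 N needed to turn the knob. So the knob is at its free stop. Next is the carriage's back face.

Emit:
{"op": "move_arm", "data": {"increments": [[[0,-0.02,0,0,0,0,0],[0,-0.025,0,-0.03,0,0,0],[0,-0.025,0,-0.062,0,0,0],[0,-0.025,0,-0.062,0,0,0]]]}}

```text
t: 8.4
tool_pos: [0.4655, -0.1254, 0.1479]
orientation: [-3.14, -0.01, -0.185]
ft_force: [0.8, -0.7, -0.6]
width: -0.0002
```

```bash
python3 - <<'E'
from h import *
print(read_state()['tool_pos'])
go(.5507,-.1671,.142,-.18);go(.5507,-.1671,.052,-.18)
E
```

```text
[ 0.46554388 -0.12540982  0.14793987]
shift [0.0913 0.0253 0.0068] rot [-0.001 -0.01  -0.005]
shift [0.0905 0.0254 0.0968] rot [-0.001 -0.01  -0.005]
```

Emit:
{"op": "move_arm", "data": {"increments": [[[0,0.03,0.025,0,0,0,0],[0,0.07,0.025,0,0,-0.01,0],[0,0.091,0.025,0,0,-0.01,0],[0,0.091,0.025,0,0,-0.01,0],[0,0.091,0.025,0.05,0,-0.01,0],[0,0.091,0.025,0.08,0,-0.01,0],[0,0.091,0.025,0.096,0,-0.01,0],[0,0.091,0.025,0.096,0,-0.01,0]]]}}

```text
t: 9.2
tool_pos: [0.5453, -0.1654, 0.0464]
orientation: [-3.141, 0.014, -0.185]
ft_force: [0.4, -0.3, -0.7]
width: -0.0002
```

```bash
python3 - <<'E'
from h import *
s=read_state();p=s['tool_pos'];print(p,s['orientation'],s['ft_force'])
print((p[:2]-[.5888,.0425])@np.array([[.984,.179],[-.179,.984]]))
S=read_camera("scene");r=(165,110,325,230)
cv2.imwrite("pics/back.png",cv2.resize(S["image"][r[1]:r[3],r[0]:r[2]],None,fx=4,fy=4,interpolation=cv2.INTER_CUBIC))
E
```

```text
[ 0.54528    -0.16537117  0.04635864] [-3.14148147  0.01427221 -0.18542923] [ 0.42948376 -0.34033692 -0.67779935]
[-0.00561474 -0.21233531]
```

View pics/back.png

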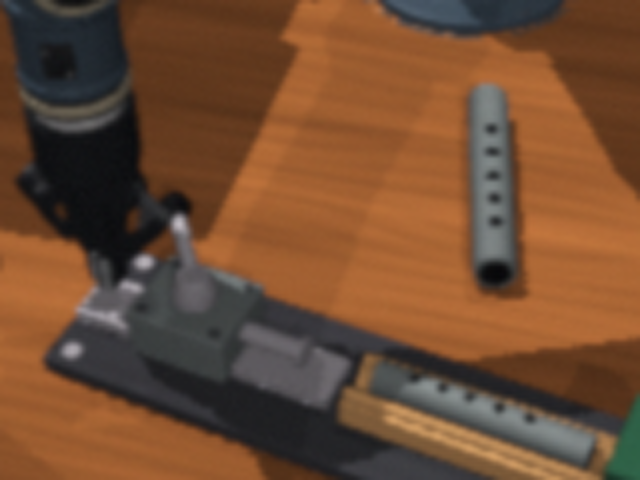

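Emit:
{"op": "move_arm", "data": {"increments": [[[0,0.005,0,-0.01,0,0,0],[0,0.005,-0.008,-0.01,0,0,0],[0,0.005,-0.016,-0.01,0,0,0],[0,0.005,-0.024,-0.01,0,0,0],[0,0.005,-0.032,-0.01,0,0,0],[0,0.005,-0.04,-0.01,0,0,0],[0,0.005,-0.048,-0.01,0,0,0],[0,0.005,-0.056,-0.01,0,0,0],[0,0.005,-0.064,-0.01,0,0,0],[0,0.005,-0.072,-0.01,0,0,0]]]}}

```text
t: 10.25
tool_pos: [0.5653, -0.0955, 0.058]
orientation: [3.141, 0.01, -0.185]
ft_force: [-0.5, -1.7, 2.0]
width: -0.0004
```

Emit:
{"op": "move_arm", "data": {"increments": [[[0,0,-0.004,0,0,0,0],[0,0,-0.007,0,0,0,0],[0,0,-0.01,0,0,0,0],[0,0,-0.012,0,0,0,0],[0,0,-0.012,0,0,0,0]]]}}

```text
t: 10.75
tool_pos: [0.5673, -0.0845, 0.058]
orientation: [3.141, 0.01, -0.185]
ft_force: [0.5, -2.7, -0.8]
width: 0.0001
```

Emit:
{"op": "move_arm", "data": {"increments": [[[0,0,-0.003,0,0,0,0],[0,0,-0.006,0,0,0,0],[0,0,-0.009,0,0,0,0],[0,0,-0.009,0,0,0,0]]]}}

```text
t: 11.15
tool_pos: [0.5691, -0.0745, 0.058]
orientation: [-3.141, 0.011, -0.184]
ft_force: [-0.4, -1.4, -1.5]
width: -0.0001
```

Emit:
{"op": "move_arm", "data": {"increments": [[[0,0,-0.002,0,0,0,0],[0,0,-0.004,0,0,0,0],[0,0,-0.004,0,0,0,0]]]}}

```text
t: 11.45
tool_pos: [0.5695, -0.0721, 0.0581]
orientation: [3.141, 0.01, -0.185]
ft_force: [-0.9, -3.7, -2.5]
width: 0.0001
```

Emit:
{"op": "move_arm", "data": {"increments": [[[0,0,-0.002,0,0,0,0],[0,0,-0.003,0,0,0,0],[0,0,-0.003,0,0,0,0]]]}}

```text
t: 11.75
tool_pos: [0.5696, -0.0719, 0.0582]
orientation: [3.137, 0.01, -0.187]
ft_force: [-2.2, -9.2, -2.7]
width: -0.0
```

It stopped at jig y ≈ -0.116 for the tool (about -0.115 expected), with force rising to 9 N: the tube is home. Now back off and go over the ball.

Emit:
{"op": "move_arm", "data": {"increments": [[[0,0,0.015,0,0,0,0],[0,0,0.025,-0.03,0,0,0],[0.045,0,0.025,-0.08,0,0,0],[0.045,0,0.025,-0.095,0,0,0],[0.045,0,0.025,-0.095,0,0,0]]]}}

```text
t: 12.25
tool_pos: [0.5691, -0.0929, 0.1562]
orientation: [-3.139, 0.004, -0.184]
ft_force: [0.2, -0.9, 0.1]
width: 0.0432
```

```bash
python3 - <<'E'
from h import *
print(read_state()['tool_pos'])
S=read_camera("scene"); im=S["image"]; r=(170,110,345,241)
cv2.imwrite("pics/home.png",cv2.resize(im[r[1]:r[3],r[0]:r[2]],None,fx=4,fy=4,interpolation=cv2.INTER_CUBIC))
print("pred ball,hub,tip,tube-end(home) px in crop")
for p in((.5125,-.0523,.087),(.575,-.0165,.086),(.5942,.072,.045)): print((px(S,np.array(p))-[170,110])*4)
go(.5125,-.0523,.150,.45);go(.5125,-.0523,.078,.45)
E
```

```text
[ 0.56905158 -0.09294389  0.15618546]
pred ball,hub,tip,tube-end(home) px in crop
[241.0488825  231.99533989]
[263.29215128 300.61193007]
[377.43260983 383.66395714]
shift [-0.0615 -0.0293  0.0047] rot [-0.005  0.007 -0.634]
shift [-0.061  -0.0291  0.0767] rot [-0.005  0.007 -0.634]
```

View pics/home.png

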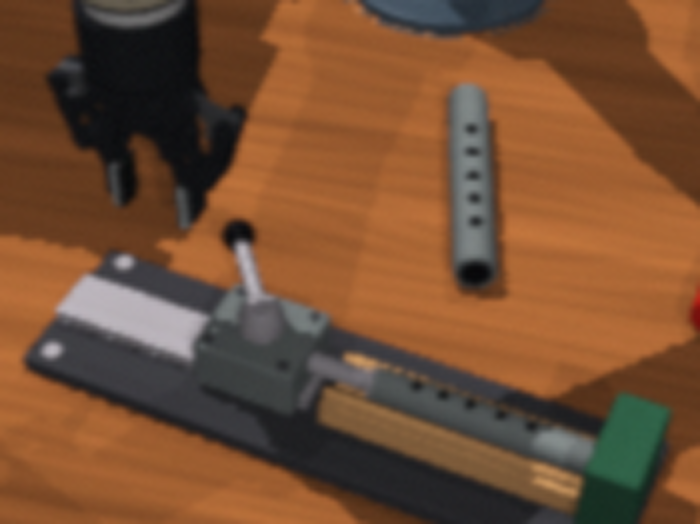

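The tube butts the green block (590,450), the rod meets the tube (375,378), and the ball (239,233) lies where predicted (241,232).

Emit:
{"op": "move_arm", "data": {"increments": [[[0.042,-0.02,-0.01,0,0,0,-0.15],[0.042,-0.05,-0.02,0,0,0,-0.3],[0.042,-0.061,-0.029,0,0,0,-0.45],[0.042,-0.061,-0.029,0,0,0,-0.634],[0.042,-0.061,-0.029,0,0,0,-0.634],[0.042,-0.061,-0.029,0.04,0,0,-0.634],[0.042,-0.061,-0.029,0.065,0,0,-0.634],[0.042,-0.061,-0.029,0.076,0,0,-0.634],[0.034,-0.061,-0.029,0.076,0,0,-0.634],[0.034,-0.061,-0.029,0.076,0,0,-0.634]]]}}

```text
t: 13.3
tool_pos: [0.512, -0.0538, 0.0781]
orientation: [-3.136, 0.008, 0.448]
ft_force: [-0.6, 0.4, 0.4]
width: 0.034
```

```bash
python3 - <<'E'
from h import *
s=read_state();p=s['tool_pos'];R=Ro.from_euler('xyz',s['orientation'])
print(p,s['orientation'],s['width'],s['ft_force'])
hub=np.array([.575,-.0165])
for k in range(1,14):
    a=3.66-k*.115; t=hub+.072*np.array([np.cos(a),np.sin(a)])
    d=R.inv().apply(np.append(t-p[:2],0)); print(k,d.round(4),round(k*.1,3))
E
```

```text
[ 0.51200935 -0.05378131  0.07814833] [-3.13609367  0.00769258  0.44774588] 0.03395197047493763 [-0.57340697  0.39585014  0.41968777]
1 [ 0.001  -0.0095  0.    ] 0.1
2 [ 0.0018 -0.0178  0.0001] 0.2
3 [ 0.0036 -0.0258  0.0001] 0.3
4 [ 0.0063 -0.0337  0.0001] 0.4
5 [ 0.0099 -0.0411  0.0002] 0.5
6 [ 0.0143 -0.0481  0.0002] 0.6
7 [ 0.0195 -0.0546  0.0002] 0.7
8 [ 0.0254 -0.0604  0.0001] 0.8
9 [ 0.0319 -0.0655  0.0001] 0.9
10 [ 0.0389 -0.0698  0.0001] 1.0
11 [ 0.0465 -0.0733  0.    ] 1.1
12 [ 0.0543 -0.0759 -0.    ] 1.2
13 [ 0.0624 -0.0776 -0.0001] 1.3
```

Emit:
{"op": "move_arm", "data": {"increments": [[[0.034,0.001,-0.0095,0,0,0,0.1],[0.034,0.0018,-0.018,0,0,0,0.2],[0.034,0.0036,-0.026,0,0,0,0.3],[0.034,0.0063,-0.034,0,0,0,0.4],[0.034,0.01,-0.041,0,0,0,0.5],[0.034,0.0143,-0.048,0,0,0,0.6],[0.034,0.0195,-0.0546,0,0,0,0.7],[0.034,0.0254,-0.06,0,0,0,0.8],[0.034,0.032,-0.0655,0,0,0,0.9],[0.034,0.039,-0.07,0,0,0,1.0],[0.034,0.0465,-0.0733,0,0,0,1.1],[0.034,0.0543,-0.0759,0,0,0,1.2]]]}}

```text
t: 14.5
tool_pos: [0.5282, 0.0383, 0.0793]
orientation: [3.138, 0.007, -0.756]
ft_force: [-1.2, -2.2, 1.6]
width: 0.0339
```

```bash
python3 - <<'E'
from h import *
s=read_state();p=s['tool_pos'];R=Ro.from_euler('xyz',s['orientation'])
hub=np.array([.575,-.0165]);v=p[:2]-hub
print(p,s['orientation'],s['ft_force'],np.hypot(*v),np.arctan2(v[1],v[0]))
for a in(2.3,2.26,2.22,2.18,2.14):
    t=hub+.072*np.array([np.cos(a),np.sin(a)])
    d=R.inv().apply(np.append(t-p[:2],0)); print(a,d.round(4))
E
```

```text
[0.52820036 0.03829119 0.07926965] [ 3.13770836  0.00737848 -0.75565515] [-1.22742342 -2.1662861   1.59393836] 0.07205748131865013 2.277692091947115
2.3 [-0.0001  0.0016  0.    ]
2.26 [ 0.0002 -0.0013 -0.    ]
2.22 [ 0.0006 -0.0041 -0.    ]
2.18 [ 0.0012 -0.0069 -0.    ]
2.14 [ 0.0018 -0.0097 -0.0001]
```

Emit:
{"op": "move_arm", "data": {"increments": [[[0.034,0,-0.002,0,0,0,0.05],[0.034,0.0005,-0.004,0,0,0,0.1],[0.034,0.001,-0.006,0,0,0,0.12],[0.034,0.001,-0.006,0,0,0,0.12]]]}}

```text
t: 14.9
tool_pos: [0.5328, 0.0419, 0.0787]
orientation: [3.136, 0.007, -0.871]
ft_force: [-1.5, -1.4, 1.6]
width: 0.0339
```

Emit:
{"op": "move_arm", "data": {"increments": [[[0.034,0,-0.002,0,0,0,0],[0.034,0,-0.003,0,0,0,0],[0.034,0,-0.003,0,0,0,0]]]}}

```text
t: 15.2
tool_pos: [0.5329, 0.0422, 0.0781]
orientation: [3.132, 0.009, -0.872]
ft_force: [-4.4, -5.5, 6.1]
width: 0.0341
```

Emit:
{"op": "move_arm", "data": {"increments": [[[0.034,0,-0.002,0,0,0,0],[0.034,0,-0.002,0,0,0,0]]]}}

```text
t: 15.4
tool_pos: [0.5331, 0.0423, 0.078]
orientation: [3.129, 0.01, -0.873]
ft_force: [-8.6, -6.9, 8.4]
width: 0.034
```

Tight stop reached: about 11 N tangential with no movement, and the ball's angle comes to 2.26 as predicted. Release and leave.

Emit:
{"op": "move_arm", "data": {"increments": [[[0.034,0,0.006,0,0,0,0],[0.042,0,0.009,0,0,0,0],[0.042,0,0.009,0,0,0,0],[0.042,0,0.009,-0.03,0,0,0],[0.042,0,0.009,-0.07,0,0,0],[0.042,0,0.009,-0.12,0,0,0],[0.042,-0.05,0.009,-0.15,0,0,0],[0.042,-0.07,0.009,-0.15,0,0,0],[0.042,-0.07,0.009,-0.15,0,0,0]]]}}

```text
t: 16.3
tool_pos: [0.4846, 0.0975, 0.229]
orientation: [3.138, 0.011, -0.863]
ft_force: [-0.1, 0.1, -0.3]
width: 0.0418
```

```bash
python3 - <<'E'
from h import *
s=read_state();print(s['t'],s['tool_pos'],s['ft_force'])
S=read_camera("scene");T=read_camera("top"); r=(180,150,345,260)
a=cv2.resize(S["image"][r[1]:r[3],r[0]:r[2]],(645,430),interpolation=cv2.INTER_CUBIC)
b=np.hstack([cv2.resize(S["image"],(226,170)),cv2.resize(T["image"][130:240,170:345],(270,170),interpolation=cv2.INTER_CUBIC)])
o=np.zeros((600,645,3),np.uint8);o[:430]=a;o[430:,:496]=b
cv2.imwrite("pics/end.png",o)
E
```

```text
16.3 [0.48458355 0.09749924 0.22904327] [-0.08628903  0.12186372 -0.33855665]
```

View pics/end.png

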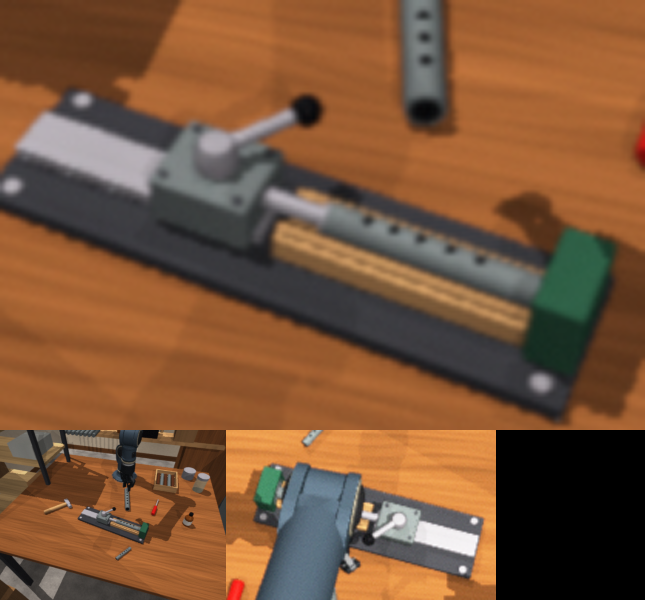

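The rod meets the tube (325,220) and the tube meets the head block (535,285). The knob arm is back at its tight angle (ball 307,110), and the hammer, bottle and screwdriver are in place. Nothing touches the robot.

```bash
python3 -c "
from bench import *
print(finish_job())"
```

```text
the job is handed in; nothing more can be done
None
```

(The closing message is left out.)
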